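# Load the short vial into the mixer and lock it in

## Task

Draw the one short vial out of the crowded rack, reaching in through the free gap beside it and leaving all the tall tubes standing undisturbed in their holes, and lower it upright and fully home into the well of the vial mixer. Then lock it in: push the mixer's black knob down against its spring, turn it clockwise (seen from above) about a quarter turn to its stop so the retaining arm comes over the vial, and let it spring back up and seat. Leave the small things lying around where they are.

Things in the scene. Friction and masses are not known exactly. Their poses are not given: they have to be found in the camera images.
- short_vial: The short vial: round, 62 mm tall, 16 mm across the clear labelled body, 18 mm across the white ribbed cap (top 18 mm); 11 to 23 g. Origin: centre of its underside, z up. The only short one of ten; it starts upright in the rack's middle column (rack x = -48 or 16 mm, y = 0), standing 32 mm out of the rack, cap top 72 mm above the bench.
- vial_rack: Grey plastic rack block, fixed to the bench, 140 (its x) x 108 (its y) x 40 mm (150 mm over the end ledges). Origin: centre of its underside, z up. 4 x 3 round blind holes of about 20 mm, 30 mm deep (floor 10 mm above the bench), pitch 32 mm: x = -48, -16, 16, 48 and y = -32, 0, 32 mm.
- rack_top (a point): Centre of the rack's top face, 40 mm up, axes as the rack's. Outer columns (y = -32, 32) are full of tall tubes; middle column: x = -48 and 16 occupied (the short vial in one, a tall tube in the other), x = -16 and 48 empty. So the short vial has only 14 mm clear on its +-y sides but 46 mm or more on its +-x sides: fingers fit there only, closing along this x. Tall tops are 88 mm above the bench.
- mixer: One-place vial mixer, fixed to the bench: white block 116 (its x) x 66 (its y) x 40 mm on a grey foot 130 x 80 x 12 mm. Origin: centre of its underside, z up. The vial well lies at x = -30, y = 0 mm; the axis of the locking knob stands at x = 30, y = 0 mm, on a steel sleeve 31 mm across rising to 60 mm above the bench.
- well_mouth (a point): Centre of the mouth of the mixer's vial well, on its top face 40 mm above the bench. Round hole of about 20 mm, 30 mm deep with a flat floor 10 mm above the bench; the short vial, fully down, stands 32 mm out, cap top 72 mm above the bench.
- plunger (a joint): How far the locking knob is pushed down, in m: 0 = up, 0.009 = fully down. The spring takes about 5 N to start, 9 N at the bottom. A bayonet pin lets the knob turn only when it is down by more than 0.0065; at both ends of the turn it springs back up to 0; let go in between, it stays caught near 0.006.
- lock_turn (a joint): Turn of the locking knob and its retaining arm in rad, growing clockwise seen from above: 0 = open, arm pointing to the mixer's -y side, clear of the well (starts at 0 to 0.07); 1.4 = end stop, locked, arm over the well. The knob can rise only below 0.11 or above 1.29. Light friction, no spring in the turn.
- knob_grip (a point): Point on the knob's axis, 93 mm above the bench with the knob up; turns and sinks with it. The grip is an upright black bar, 32 mm long (this x), 11 mm thick (this y: close fingers along it), 74 to 98 mm above the bench, on a black disc 33 mm across. The retaining arm, 14 mm wide, leaves the disc along this -x, low for 36 mm, then up to 91 mm and on to the pad. Locked, this x is the mixer's x.
- retainer_pad (a point): Centre of the underside of the round 20 mm steel pad at the end of the retaining arm, 60 mm from the knob axis; 86 mm above the bench with the knob up, 77 mm with it fully down, so it passes 5 mm over a fully seated vial and hits one that is not seated.
- oil_bottle: Bystander: small dropper bottle, 33 mm wide, 94 mm tall, standing loose beyond the mixer. Origin: centre of its underside.
- steel_forceps: Bystander: steel forceps, 130 mm long (its y), 14 mm wide, 9 mm high, lying loose beyond the rack and mixer. Origin: centre of its underside.
- slip_box: Bystander: clear box of cover slips, 28 x 28 x 11 mm, lying loose to the right (-y side) of the mixer. Origin: centre of its underside.
- tube_1: Tall tube in the rack: same 16 mm body and 18 mm white cap as the short vial, but 78 mm tall, 16 g, loose in its hole. Origin at the centre of its underside, z up.
- tube_2: Tall tube in the rack: same 16 mm body and 18 mm white cap as the short vial, but 78 mm tall, 16 g, loose in its hole. Origin at the centre of its underside, z up.
- tube_3: Tall tube in the rack: same 16 mm body and 18 mm white cap as the short vial, but 78 mm tall, 16 g, loose in its hole. Origin at the centre of its underside, z up.
- tube_4: Tall tube in the rack: same 16 mm body and 18 mm white cap as the short vial, but 78 mm tall, 16 g, loose in its hole. Origin at the centre of its underside, z up.
- tube_5: Tall tube in the rack: same 16 mm body and 18 mm white cap as the short vial, but 78 mm tall, 16 g, loose in its hole. Origin at the centre of its underside, z up.
- tube_6: Tall tube in the rack: same 16 mm body and 18 mm white cap as the short vial, but 78 mm tall, 16 g, loose in its hole. Origin at the centre of its underside, z up.
- tube_7: Tall tube in the rack: same 16 mm body and 18 mm white cap as the short vial, but 78 mm tall, 16 g, loose in its hole. Origin at the centre of its underside, z up.
- tube_8: Tall tube in the rack: same 16 mm body and 18 mm white cap as the short vial, but 78 mm tall, 16 g, loose in its hole. Origin at the centre of its underside, z up.
- tube_9: Tall tube in the rack: same 16 mm body and 18 mm white cap as the short vial, but 78 mm tall, 16 g, loose in its hole. Origin at the centre of its underside, z up.
Things that resemble listed ones, but are neither listed nor needed, are in the scene too. What is shaped like the tube_7 but blue or orange is not meant.

How it is judged:
On the way, in this order (a step that is already met when the one before it is completed fails the run):
1. the short vial has been lifted clear of the rack (z of short_vial in the frame of vial_rack above 0.045 m), for 0.1 s.
2. the short vial stands fully down in the mixer's well, let go, the arm still open (horizontal distance between short_vial and well_mouth below 0.005 m and z of short_vial in the frame of mixer between 0.006 and 0.0135 m and angle between short_vial's own z axis and vertical below 0.15 rad and contact force between the fingers and short_vial below 0.1 N and value of joint lock_turn below 0.2 rad), for 0.2 s.
3. the knob is pushed down, still unturned (value of joint plunger above 0.0062 m and value of joint lock_turn below 0.5 rad), for 0.05 s.
4. the knob is turned while held down (value of joint plunger above 0.0045 m and value of joint lock_turn above 0.9 rad), for 0.05 s.
At the end, for the whole second after the job is handed in: Short vial at rest, upright (0.15 rad), fully down in the well (3.5 mm; axis within 5 mm); arm turned over it (over 1.25 rad, pad within 15 mm of its axis), knob sprung up (pressed under 2 mm); each tall tube in its hole (moved under 12 mm, tilt under 0.2 rad) (horizontal distance between short_vial and well_mouth below 0.005 m and z of short_vial in the frame of mixer between 0.006 and 0.0135 m and angle between short_vial's own z axis and vertical below 0.15 rad and value of joint lock_turn above 1.25 rad and value of joint plunger below 0.002 m and horizontal distance between retainer_pad and short_vial below 0.015 m and linear speed of short_vial below 0.02 m/s and distance of each of tube_1, tube_2, tube_3, tube_4, tube_5, tube_6, tube_7, tube_8, tube_9 from where it was at the start of the episode below 0.012 m and angle between each of tube_1, tube_2, tube_3, tube_4, tube_5, tube_6, tube_7, tube_8, tube_9's own z axis and vertical below 0.2 rad); the robot touches nothing.
It fails at once if a tall tube is pulled out of its place or knocked over (moved more than 15 mm or tilted more than 0.25 rad) (distance of any of tube_1, tube_2, tube_3, tube_4, tube_5, tube_6, tube_7, tube_8, tube_9 from where it was at the start of the episode above 0.015 m or angle between any of tube_1, tube_2, tube_3, tube_4, tube_5, tube_6, tube_7, tube_8, tube_9's own z axis and vertical above 0.25 rad).
It fails at once if a bystander (dropper bottle, forceps, cover-slip box) is moved more than 20 mm (distance of any of oil_bottle, steel_forceps, slip_box from where it was at the start of the episode above 0.02 m).
It also fails if it takes over 58 s, if anything falls off the work surface, if the arm or the gripper's body presses on something with over 40 N, if the wrist force passes 120 N, or if a joint passes its speed limit or range.

## Robot

A 7-joint arm with a two-finger parallel gripper is mounted at the origin on a cart in front of the work surface, level with it; the furniture and walls round the work are solid. World frame = base frame: x ahead of the robot, y to its left, z up, the work surface at z = 0. Lengths are in m, angles in rad, forces in N, time in s.
With the tool pointing down it reaches from about 0.425 to 0.925 m from the base axis. Payload 6.8 kg.
Tool frame: the origin (TCP) lies on the centre line of the jaws, within the pads' length; the fingertips stand 14 mm ahead of it and the grasp point (between the pads) lies 5 mm behind it (r.tips_ahead is the distance from the TCP to the fingertips, in m); z points along the fingers, y is the line along which they close (so a half turn about z gives the same grasp; the last joint's range is limited). The gripper opens to 85 mm and grips with 20 to 120 N. Pads are 22 mm wide; open, the fingers measure 114 mm over their backs; the gripper's body (76 mm by 85 mm) begins 54 mm behind the grasp point. The pads swing forward as they close: fully open they stand 13 mm farther back than shut.
Start: joints at [-1.271, 0.477, 0.022, 1.555, -0.011, 1.109, -0.083], TCP at [0.268, 0.62, 0.245] pointing down, gripper open.
Joint ranges: [-2.96, 2.96], [-0.34, 2.1], [-1.41, 1.46], [0.24, 2.44], [-1.37, 4.51], [0.17, 1.92], [-2.96, 2.96]. Speed limits (rad/s): [2.39, 2.39, 3.14, 3.14, 3.14, 3.14, 3.14].

## Interface

Orientations are given as a rotation vector (axis times angle).
In Python, from bench import r, eyes gives the robot as it stands.
- The arm moves only by the tool step_arm, never from a script. Its argument "rows" is a list of rows, each a list of 6 numbers: the shift along the world's x, y, z in units of 60 cm (1.0 is 60 cm), then the turn, a rotation vector about the world's x, y, z in units of pi rad (1.0 is pi rad). In form: [[x, y, z, rx, ry, rz], ...]. A call has 1 to 5 rows; each row is the pose to reach, as a shift and turn from the pose commanded when the call began, turning the shorter way round; what a row does not reach only later rows make up. A row lasts 1/12 s, in which the tool goes at most 41.7 mm and 7.16 degrees, less where a joint would pass 70% of its speed; a pose out of reach is approached as far as the arm can. A call with a number of a shift or a turn outside -1 to 1 is refused whole. A call with a gripper value outside its range is refused whole. "jaw" is the closure, from 0 (fully open) to 1 (shut), set as the call begins (left out, the last holds). The fingers move at their own pace and stop on an object; "squeeze" is the grip in N (left out, the last holds). Time passes only in rows, so rows that repeat a pose let the fingers close. It gives the time, the measured TCP pose, the force, the opening and the grip force at its end, in the units of the state.
- r.get_obs(): the state, without advancing time (a new reading comes with each control period).
- eyes.grab_frame(name): name is "side" or "top" or "wrist"; returns the picture (420x560x3 uint8, red, green, blue); there is no depth.
- eyes.camera_info(name): a dict with "mtx" (3x3 intrinsics, pixels), "extrinsics" (4x4, takes a point from camera to world coordinates); the wrist camera has in their place "tool_from_camera" (4x4, takes a point from camera to tool coordinates, whose origin is the TCP and whose axes are the flange's). Camera axes: x right, y down, z forward; pixel columns grow to the right and rows downward; lengths in m; the calibration is good to about 2 mm. A picture is of the moment at which its call begins: read the wrist's pose just before it. camera_info takes no time and is no camera call.
- r.hand_in(): hands the job in; it is judged then, once.
The state is a dict: "clock": time; "joints": joint angles; "qvel": joint speeds; "tau": joint torques, N m; "tcp_pos": TCP position; "orientation": TCP orientation; "contact_force": force on the tool from outside, world axes, zero at the start; "moment": the same for the moment, N m; "grip_width": finger opening in m; "gripper_force": force on a finger pad.
Only numpy, scipy, OpenCV 4.12 (cv2) and the standard library are available. Lean on these libraries where they do the work, as an engineer would, in place of code of your own. Each camera call takes 0.05 s, during which the arm holds its last target. There are 200 camera calls.

## Working session

There is one attempt and no reset: what is moved stays moved. The work goes in short steps, Python scripts to look and compute and a tool call to move; the robot and the scene stay as the last step left them, time stands still between calls to the robot, and variables do not carry over. Pictures are saved under pics/ and viewed, at most 10 in all, crops included, and the job is handed in when it is done.

Besides the shell and the picture viewer there is one more tool, called after ">>>" as name([rows], argument=value, ...), one row to a line, values as JSON. step_arm: Moves the arm, as the interface text tells. Shifts and turns lie within -1 to 1; 1 stands for 60 cm of shift or pi rad of turn. Its arguments: {"type":"object","properties":{"rows":{"type":"array"},"jaw":{"type":"number"},"squeeze":{"type":"number"}},"required":["rows"]}

```bash
mkdir -p pics; ls; python3 - <<'E'
from bench import r, eyes
import cv2, numpy as np
o=r.get_obs(); print(o, r.tips_ahead)
for n in("top","side"):
    im=eyes.grab_frame(n); cv2.imwrite(f"pics/{n}0.png",im[:,:,::-1]); print(n,{k:np.round(v,4).tolist() if not isinstance(v,(str,int)) else v for k,v in eyes.camera_info(n).items()})
print(eyes.camera_info("wrist"))
E
```

```text
pics
{'clock': 0.0, 'joints': array([-1.27112773,  0.47771901,  0.02235333,  1.5564593 , -0.01150431,
        1.10929447, -0.08309436]), 'qvel': array([-0.00048716, -0.00111559, -0.00113234, -0.0002554 , -0.00204935,
       -0.00010523,  0.00083781]), 'tau': array([-8.49341359e-04, -5.96459413e+01,  1.60752095e+00, -2.81205386e+01,
        1.23738527e-02,  9.10616247e-03,  2.01133821e-05]), 'tcp_pos': array([0.2674733 , 0.6191278 , 0.24437701]), 'orientation': array([-6.36026703e-01, -3.07630378e+00,  2.72847962e-03]), 'contact_force': array([-0.2095993 ,  0.34396582, -0.17078869]), 'moment': array([0.01048394, 0.01344671, 0.02178821]), 'gripper_force': 0.0, 'grip_width': 0.08560787725703042} 0.014
top {'mtx': [[486.4061, 0.0, 282.7897], [0.0, 486.4061, 209.0315], [0.0, 0.0, 1.0]], 'extrinsics': [[-0.0089, -0.9898, 0.1422, 0.3707], [-0.9999, 0.0069, -0.0143, 0.1248], [0.0132, -0.1423, -0.9897, 1.2818], [0.0, 0.0, 0.0, 1.0]]}
side {'mtx': [[450.0343, 0.0, 280.0864], [0.0, 450.0343, 210.2897], [0.0, 0.0, 1.0]], 'extrinsics': [[-0.9023, -0.3016, 0.3079, 0.257], [-0.4306, 0.5983, -0.6758, 0.8016], [0.0196, -0.7424, -0.6697, 0.7875], [0.0, 0.0, 0.0, 1.0]]}
{'mtx': array([[306.61179651,   0.        , 281.33362748],
       [  0.        , 306.61179651, 212.73522723],
       [  0.        ,   0.        ,   1.        ]]), 'tool_from_camera': array([[ 1.11625361e-03, -9.47236164e-01, -3.20534560e-01,
         8.23506416e-02],
       [ 9.99998877e-01,  1.37784211e-03, -5.89295314e-04,
         1.11685240e-03],
       [ 9.99847848e-04, -3.20533542e-01,  9.47236638e-01,
        -1.29201070e-01],
       [ 0.00000000e+00,  0.00000000e+00,  0.00000000e+00,
         1.00000000e+00]])}
```

View pics/top0.png

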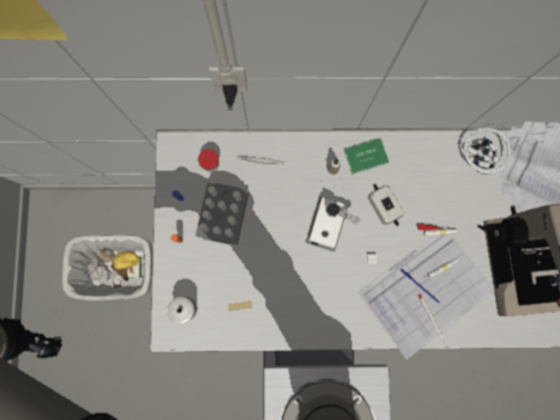

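View pics/side0.png

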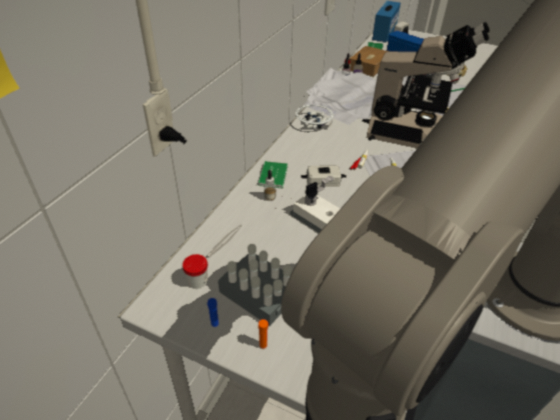

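The top view shows the rack near (223,213) and the white mixer near (327,222), with its knob at about (333,209), the well at about (323,233) and the arm tip at about (353,218). A grey lookalike device sits at (386,204). Loose blue and orange tubes lie at (178,195) and (176,238), the bottle is at (334,162), the forceps at (260,159) and the slip box at (372,258). I'll enlarge the rack and mixer.

```bash
python3 - <<'E'
import cv2,numpy as np
im=cv2.imread("pics/top0.png")
a=cv2.resize(im[175:255,190:260],None,fx=7,fy=7,interpolation=cv2.INTER_CUBIC)[:, :]
b=cv2.resize(im[185:255,300:370],None,fx=4.3,fy=4.3,interpolation=cv2.INTER_CUBIC)
c=np.zeros((560,800,3),np.uint8); c[:,:490]=a; c[:301,495:796]=b
cv2.imwrite("pics/crop1.png",c)
E
```

```text
(no output)
```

View pics/crop1.png

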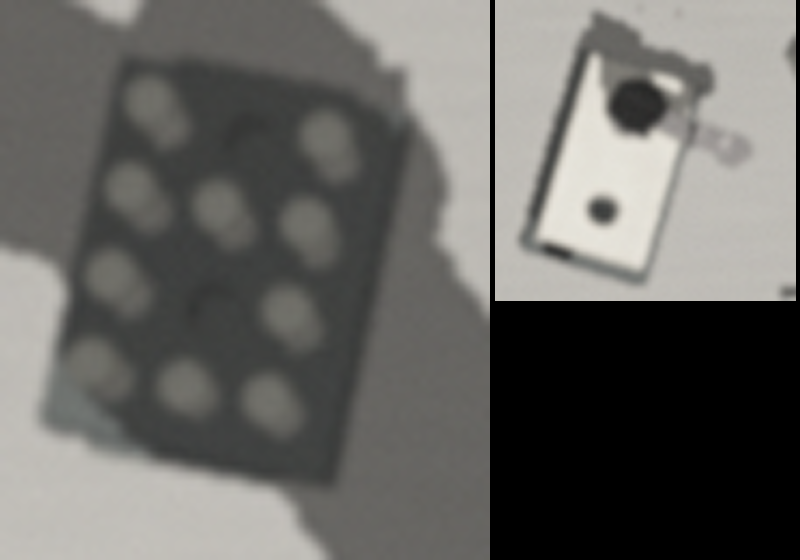

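The caps are clear. In the middle column, second from the top (220,205) and bottom (187,384) are occupied. The bottom one has the shortest side smear, so it's probably the short vial at x=-48. The lookalikes are the nine tall tubes, including (220,205), plus the loose blue and orange ones. Next I'll fit the rack and mixer poses.

```bash
cat > h.py <<'E'
from bench import r, eyes
import numpy as np, cv2
from scipy.optimize import least_squares
from scipy.spatial.transform import Rotation as Ro
def cam(n,o=None):
    i=eyes.camera_info(n)
    if n!="wrist": return i["mtx"],i["extrinsics"]
    T=np.eye(4); T[:3,:3]=Ro.from_rotvec(o["orientation"]).as_matrix(); T[:3,3]=o["tcp_pos"]
    return i["mtx"],T@i["tool_from_camera"]
def proj(c,P):
    K,E=c; P=np.atleast_2d(P); q=(P-E[:3,3])@E[:3,:3]@K.T; return q[:,:2]/q[:,2:]
def ray(c,uv,z):
    K,E=c; d=E[:3,:3]@np.linalg.solve(K,[*uv,1]); return E[:3,3]+d*(z-E[2,3])/d[2]
def se2(p,L):
    c,s=np.cos(p[2]),np.sin(p[2]); L=np.atleast_2d(L).astype(float)
    return np.c_[p[0]+c*L[:,0]-s*L[:,1],p[1]+s*L[:,0]+c*L[:,1],L[:,2]]
def fit(c,L,uv,p0):
    f=least_squares(lambda p:(proj(c,se2(p,L))-uv).ravel(),p0,x_scale=[.1,.1,.1]); return f.x,np.sqrt(np.mean(f.fun**2)),f.fun
E
python3 - <<'E'
from h import *
c=cam("top")
A=lambda q:np.array(q)/7+[190,175]-.43
uv=A([(150,100),(325,135),(130,187),(218,205),(305,222),(112,272),(287,310),(95,360),(185,383),(268,402)])
for name,sh in(("bottom short",8),("upper short",3)):
    L=np.array([(48,32),(48,-32),(16,32),(16,0),(16,-32),(-16,32),(-16,-32),(-48,32),(-48,0),(-48,-32)])/1000
    L=np.c_[L,np.full(10,.088)]; L[sh,2]=.072
    p,e,f=fit(c,L,uv,[.6,.25,-.17]); print(name,p,e,np.round(f.reshape(-1,2)[[3,8]],2),se2(p,[-.048,0,0]),se2(p,[.016,0,0]))
B=lambda q:(np.array(q)-[495,0])/4.3+[300,185]-.4
w=ray(c,B((603,210)),.04);k=ray(c,B((637,105)),.098);a=ray(c,B((738,150)),.091)
print("well",w,"knob",k,"tip",a,"d",np.linalg.norm((k-w)[:2]),"yaw",np.arctan2(*(k-w)[[1,0]]),np.linalg.norm((k-a)[:2]),np.arctan2(*(a-k)[[1,0]]))
for n,q,z in(("bottle",(334,160),.09),("slip",(372,258),.01),("forc",(260,159),.005)): print(n,ray(c,q,z))
E
```

```text
bottom short [ 0.54086206  0.26438405 -0.20798064] 0.24521598801405078 [[ 0.11 -0.13]
 [ 0.    0.28]] [[0.49389647 0.2742953  0.        ]] [[0.55651726 0.2610803  0.        ]]
upper short [ 0.540943    0.26438474 -0.20104827] 0.39314322532102924 [[ 0.78  0.81]
 [-0.66 -0.38]] [[0.49390983 0.27397018 0.        ]] [[0.55662073 0.2611896  0.        ]]
well [ 4.85088114e-01 -1.13737740e-04  4.00000000e-02] knob [ 0.53990069 -0.0150488   0.098     ] tip [ 0.51437425 -0.07338466  0.091     ] d 0.05681086046096293 yaw -0.26601726395391867 0.06367630938253176 -1.9832713587673754
bottle [ 0.66558595 -0.02238765  0.09      ]
slip [ 0.42259817 -0.12535329  0.01      ]
forc [0.69049257 0.16643391 0.005     ]
```

Taking the bottom vial as short gives a clearly better fit (0.25 px against 0.39 px), so the target is at about (0.494, 0.274). The rack yaw is -0.208. I'll go above it with the jaws partly closed.

>>> step_arm([
  [0.04,-0.06,-0.01,0,0,-0.038],
  [0.08,-0.12,-0.02,0,0,-0.076],
  [0.12,-0.18,-0.03,0,0,-0.114],
  [0.16,-0.24,-0.04,0,0,-0.152],
  [0.19,-0.29,-0.05,0,0,-0.19],
], jaw=0.5, squeeze=25)

```text
clock: 0.52
tcp_pos: [0.3816, 0.4454, 0.2153]
orientation: [1.521, 2.749, -0.0]
contact_force: [0.8, 0.3, 0.5]
grip_width: 0.0432
gripper_force: 0.0
```

>>> step_arm([
  [0.04,-0.06,-0.005,0,0,-0.038],
  [0.08,-0.12,-0.01,0,0,-0.076],
  [0.12,-0.18,-0.015,0,0,-0.114],
  [0.16,-0.24,-0.02,0,0,-0.152],
  [0.188,-0.285,-0.024,0,0,-0.19],
])

```text
clock: 0.93
tcp_pos: [0.4944, 0.2738, 0.201]
orientation: [2.262, 2.179, -0.0]
contact_force: [1.0, 0.2, 0.8]
grip_width: 0.0431
gripper_force: 0.0
```

>>> step_arm([
  [0,0,0,0,0,-0.03],
  [0,0,0,0,0,-0.056],
  [0,0,0,0,0,-0.056],
  [0,0,0,0,0,-0.056],
])

```text
clock: 1.27
tcp_pos: [0.4932, 0.2765, 0.2009]
orientation: [-2.436, -1.984, 0.001]
contact_force: [-0.2, 0.5, -0.1]
grip_width: 0.0424
gripper_force: 0.0
```

```bash
python3 - <<'E'
from h import *
o=r.get_obs(); print(o["joints"],o["tcp_pos"],o["orientation"],o["grip_width"],o["clock"])
im=eyes.grab_frame("wrist"); cv2.imwrite("pics/w1.png",im[:,:,::-1])
c=cam("wrist",o)
print(proj(c,se2([.5409,.2644,-.208],[[-.048,0,.072],[.016,0,.088],[-.048,.032,.088],[-.048,-.032,.088],[-.016,0,.04]])).round(0).tolist())
E
```

```text
[-0.94755573  0.3628742   0.41163757  1.88876018 -0.17853712  0.92626174
 -0.65571677] [0.4932082  0.27645078 0.20091794] [-2.43584351e+00 -1.98399007e+00  9.11875322e-04] 0.04236837897738502 1.2667
[[282.0, 210.0], [359.0, 217.0], [282.0, 179.0], [282.0, 251.0], [315.0, 200.0]]
```

View pics/w1.png

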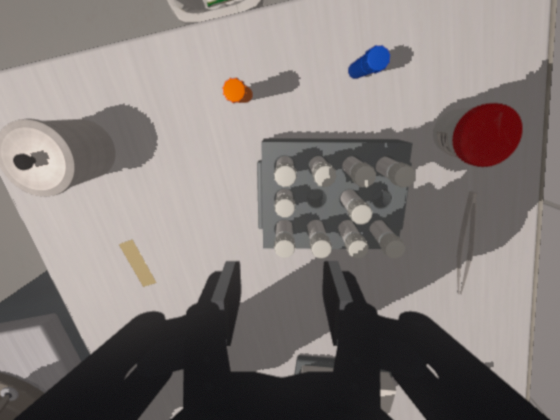

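The wrist view shows the rack from close. The left-column caps are near (285,172), (285,206) and (284,245), and the middle one at (285,206) shows almost no body, so it is the short one. The tall middle tube is at (359,215). I'll take one close crop to confirm and refine.

```bash
python3 - <<'E'
import cv2
im=cv2.imread("pics/w1.png")
cv2.imwrite("pics/crop2.png",cv2.resize(im[135:265,255:425],None,fx=4.5,fy=4.5,interpolation=cv2.INTER_CUBIC))
E
```

```text
(no output)
```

View pics/crop2.png

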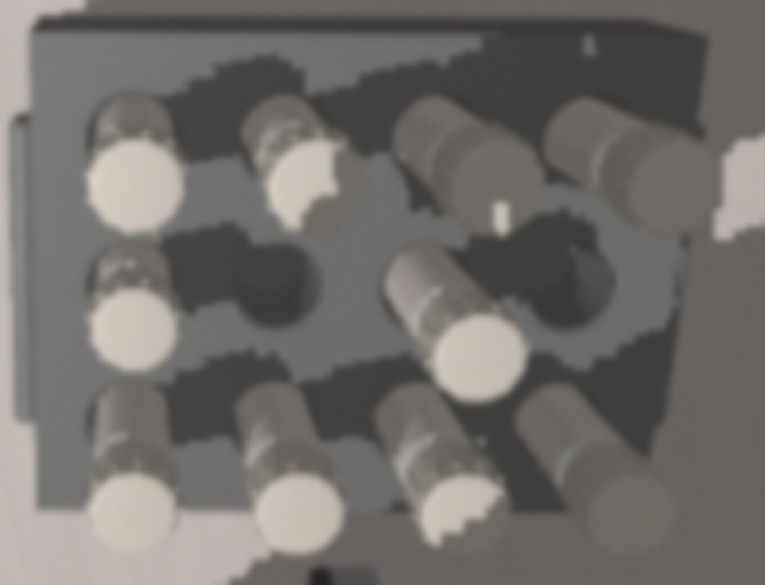

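The crop confirms it: the cap at (134,330) shows a shorter body than its neighbours (134,512) and (480,357), so it is the short vial, at x=-48.

```bash
python3 - <<'E'
from h import *
o=r.get_obs(); c=cam("wrist",o)
uv=np.array([(134,330),(136,185),(310,185),(495,185),(675,186),(480,357),(134,512),(298,512),(465,512),(630,512)])/4.5+[255,135]-.4
L=np.array([(-48,0,72),(-48,32,88),(-16,32,88),(16,32,88),(48,32,88),(16,0,88),(-48,-32,88),(-16,-32,88),(16,-32,88),(48,-32,88)])/1000.
p,e,f=fit(c,L,uv,[.54,.264,-.208]); print(p,e,f.reshape(-1,2).round(1).tolist())
v=ray(c,uv[0],.072); print(v,se2(p,[-.048,0,0]))
R=Ro.from_rotvec(o["orientation"]).as_matrix(); print("tool y ang",np.arctan2(R[1,1],R[0,1]))
print("shift units",(v-o["tcp_pos"])/.6)
E
```

```text
[ 0.54309254  0.267049   -0.20264317] 0.28126921138782257 [[-0.2, -0.2], [-0.3, 0.1], [1.0, 0.1], [-0.2, 0.1], [-0.3, -0.1], [-0.2, -0.3], [-0.2, 0.1], [0.3, 0.1], [-0.0, 0.1], [0.2, 0.1]]
[0.49619636 0.27647085 0.072     ] [[0.49607471 0.27670944 0.        ]]
tool y ang -0.20311468923403436
shift units [ 0.00515808 -0.00037622 -0.21496534]
```

>>> step_arm([
  [0.005,0,-0.06,0,0,0],
  [0.005,0,-0.12,0,0,0],
  [0.005,0,-0.17,0,0,0],
  [0.005,0,-0.21,0,0,0],
  [0.005,0,-0.238,0,0,0],
])

```text
clock: 1.73
tcp_pos: [0.4949, 0.2763, 0.0558]
orientation: [-2.435, -1.985, 0.005]
contact_force: [-0.0, 0.8, -0.1]
grip_width: 0.0429
gripper_force: 0.0
```

>>> step_arm([
  [0,0,0,0,0,0],
  [0,0,0,0,0,0],
  [0,0,0,0,0,0],
  [0,0,0,0,0,0],
  [0,0,0,0,0,0],
], jaw=1.0)

```text
clock: 2.15
tcp_pos: [0.4973, 0.2769, 0.0598]
orientation: [-2.438, -1.981, -0.004]
contact_force: [0.3, 0.1, -0.1]
grip_width: 0.0166
gripper_force: 24.4
```

>>> step_arm([
  [0,0,0,0,0,0],
  [0,0,0,0,0,0],
  [0,0,0,0,0,0],
])

```text
clock: 2.4
tcp_pos: [0.4967, 0.2764, 0.0588]
orientation: [-2.439, -1.981, -0.001]
contact_force: [1.2, -0.2, -0.1]
grip_width: 0.0167
gripper_force: 24.4
```

Gripped. I'll lift straight up and then carry it toward the mixer.

>>> step_arm([
  [0,0,0.02,0,0,0],
  [0,0,0.06,0,0,0],
  [0,0,0.11,0,0,0],
  [0,0,0.17,0,0,0],
  [0,0,0.22,0,0,0],
])

```text
clock: 2.82
tcp_pos: [0.4968, 0.2759, 0.1933]
orientation: [2.439, 1.979, 0.002]
contact_force: [0.2, 0.1, -0.2]
grip_width: 0.0168
gripper_force: 24.5
```

>>> step_arm([
  [0,-0.04,0,0,0,-0.005],
  [-0.005,-0.1,0,0,0,-0.01],
  [-0.01,-0.16,0,0,0,-0.015],
  [-0.015,-0.22,0,0,0,-0.02],
  [-0.018,-0.28,0,0,0,-0.027],
])

```text
clock: 3.23
tcp_pos: [0.4852, 0.1066, 0.1914]
orientation: [-2.521, -1.874, -0.001]
contact_force: [0.7, -0.0, -0.8]
grip_width: 0.0168
gripper_force: 24.5
```

>>> step_arm([
  [0,-0.06,0,0,0,0],
  [0,-0.12,0,0,0,0],
  [0,-0.16,0,0,0,0],
  [0,-0.18,0,0,0,0],
  [0,-0.18,0,0,0,0],
])

```text
clock: 3.65
tcp_pos: [0.4855, -0.0034, 0.1914]
orientation: [2.526, 1.867, 0.001]
contact_force: [-0.1, -0.1, 0.3]
grip_width: 0.0168
gripper_force: 24.5
```

```bash
python3 - <<'E'
from h import *
o=r.get_obs(); print(o["joints"],o["tcp_pos"],o["orientation"],o["grip_width"],o["clock"])
im=eyes.grab_frame("wrist"); cv2.imwrite("pics/w2.png",im[:,:,::-1])
c=cam("wrist",o)
w=proj(c,[.485,0,.04])[0]; print(w, proj(c,[.54,-.015,.098]))
E
```

```text
[-0.58923609  0.25109632  0.54855559  2.08265759 -0.17282138  0.84995977
 -0.23773657] [ 0.48549948 -0.00342218  0.19140959] [2.52552671e+00 1.86710521e+00 9.04961659e-04] 0.01680929322898049 3.65
[279.22413751 198.04736032] [[352.84151561 216.61013535]]
```

View pics/w2.png

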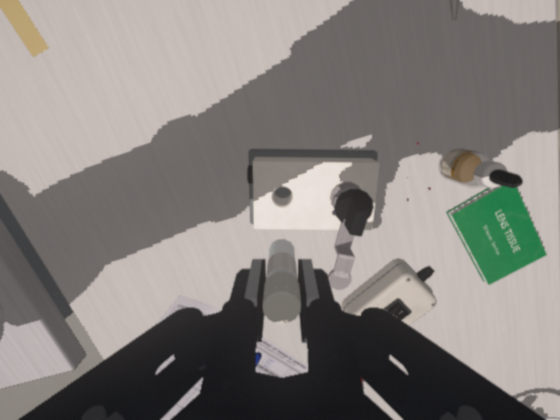

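The well shows at about (283,195), the knob at (353,207) with its arm toward (341,270), and the vial hangs in the jaws. I'll enlarge the mixer.

```bash
python3 - <<'E'
import cv2
im=cv2.imread("pics/w2.png")
cv2.imwrite("pics/crop3.png",cv2.resize(im[140:300,235:395],None,fx=5*.74,fy=5*.74,interpolation=cv2.INTER_CUBIC))
E
```

```text
(no output)
```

View pics/crop3.png

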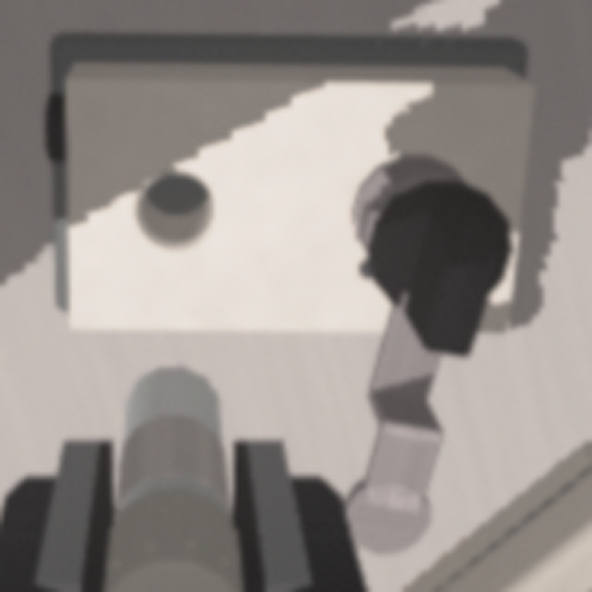

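```bash
python3 - <<'E'
from h import *
o=r.get_obs(); c=cam("wrist",o)
P=lambda q:np.array(q)/3.7+[235,140]-.37
uv=P([(174,209),(68,80),(532,84),(70,328)])
L=np.array([(-30,0,40),(-58,33,40),(58,33,40),(-58,-33,40)])/1000.
p,e,f=fit(c,L,uv,[.515,-.01,-.28]); print(p,e,f.reshape(-1,2).round(1).tolist())
w=ray(c,uv[0],.04); print("well",w,se2(p,[-.03,0,.04]),"knob",se2(p,[.03,0,.098]))
R=Ro.from_rotvec(o["orientation"]).as_matrix(); print("tool y ang",np.arctan2(R[1,1],R[0,1]))
print("shift units",(w-o["tcp_pos"])/.6, "vial bottom", ray(c,P((172,407)),.1426), "pad",ray(c,P((389,510)),.09), se2(p,[.03,-.06,.09]))
E
```

```text
[ 0.5171161  -0.0057003  -0.30504058] 0.4450482577397317 [[0.6, 0.1], [-0.9, -0.2], [0.5, 0.1], [-0.2, 0.1]]
well [0.48795469 0.00359118 0.04      ] [[0.48850106 0.00330965 0.04      ]] knob [[ 0.54573114 -0.01471026  0.098     ]]
tool y ang -0.2950146034070211
shift units [ 0.00374348  0.00788807 -0.25198632] vial bottom [ 0.48543326 -0.0027497   0.1426    ] pad [ 0.51854997 -0.06641823  0.09      ] [[ 0.52771123 -0.07194034  0.09      ]]
```

>>> step_arm([
  [0.0045,0.011,0,0,0,-0.003],
  [0.0045,0.011,-0.05,0,0,-0.003],
  [0.0045,0.011,-0.1,0,0,-0.003],
  [0.0045,0.011,-0.14,0,0,-0.003],
  [0.0045,0.011,-0.14,0,0,-0.003],
])

```text
clock: 4.12
tcp_pos: [0.4858, 0.0092, 0.1028]
orientation: [-2.524, -1.865, 0.01]
contact_force: [-0.8, 0.3, -0.5]
grip_width: 0.017
gripper_force: 24.5
```

>>> step_arm([
  [0,0,0,0,0,0],
  [0,0,0,0,0,0],
  [0,0,-0.01,0,0,0],
  [0,0,-0.015,0,0,0],
  [0,0,-0.02,0,0,0],
])

```text
clock: 4.53
tcp_pos: [0.489, 0.0072, 0.0949]
orientation: [2.529, 1.863, 0.003]
contact_force: [-0.7, 0.3, 0.0]
grip_width: 0.0168
gripper_force: 24.5
```

```bash
python3 - <<'E'
from h import *
o=r.get_obs(); print(o["tcp_pos"],o["contact_force"])
for n in("top","side","wrist"): cv2.imwrite(f"pics/{n}3.png",eyes.grab_frame(n)[:,:,::-1])
im=cv2.imread("pics/wrist3.png"); s=cv2.imread("pics/side3.png"); u=proj(cam("side"),[.488,.0035,.06])[0].astype(int); print(u)
R=lambda a:cv2.resize(a,(390,390),interpolation=cv2.INTER_CUBIC)
s=cv2.copyMakeBorder(s,60,60,60,60,cv2.BORDER_CONSTANT)
cv2.imwrite("pics/crop4.png",np.hstack([R(im[140:400,150:410]),R(s[u[1]+20:u[1]+100,u[0]+20:u[0]+100])]))
E
```

```text
[0.48899282 0.00718022 0.09494732] [-0.6599981   0.30304751  0.03886783]
[329 207]
```

View pics/crop4.png

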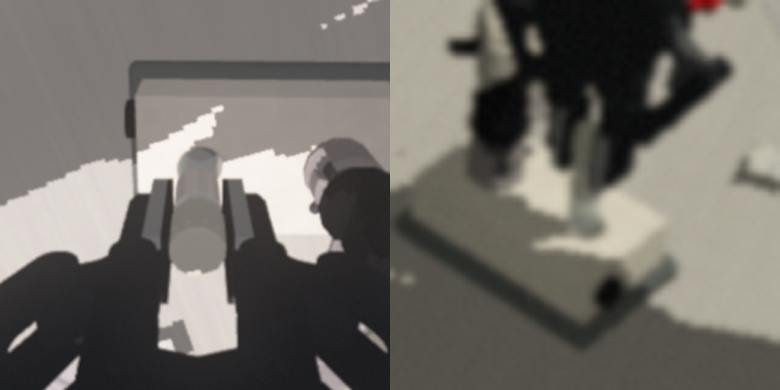

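The vial is just above the mouth, and the TCP settled about 4 mm past the target in y. I'll correct that and check the well's edge again.

>>> step_arm([
  [-0.0017,-0.006,0,0,0,0],
  [-0.0017,-0.006,0,0,0,0],
  [-0.0017,-0.006,0,0,0,0],
  [-0.0017,-0.006,0,0,0,0],
  [-0.0017,-0.006,0,0,0,0],
])

```text
clock: 5.1
tcp_pos: [0.4875, 0.0033, 0.0945]
orientation: [2.529, 1.863, 0.0]
contact_force: [-0.2, -0.6, 0.2]
grip_width: 0.0167
gripper_force: 24.5
```

```bash
python3 - <<'E'
from h import *
o=r.get_obs(); print(o["tcp_pos"],o["contact_force"],o["qvel"].round(3))
im=eyes.grab_frame("wrist")[:,:,::-1].copy(); cv2.imwrite("pics/w4.png",im)
c=cam("wrist",o)
w=proj(c,[.4882,.0035,.04])[0]; print(w, r.get_obs()["tcp_pos"])
x,y=int(w[0])-45,int(w[1])-45
t=np.linspace(0,6.28,100); k=6
b=cv2.resize(im[y:y+90,x:x+90],None,fx=k,fy=k,interpolation=cv2.INTER_CUBIC)
for rad,z,col in((.010,.04,(0,0,255)),):
    q=(proj(c,np.c_[.4882+rad*np.cos(t),.0035+rad*np.sin(t),0*t+z])-[x,y]+.5)*k
    cv2.polylines(b,[q.astype(int)],True,col,1)
cv2.imwrite("pics/crop5.png",b)
E
```

```text
[0.48745866 0.00325167 0.09447325] [-0.23515927 -0.63679063  0.22721752] [-0.003  0.001  0.     0.     0.001  0.001  0.001]
[281.82512056 242.80986082] [0.48746041 0.00325711 0.094451  ]
```

View pics/crop5.png

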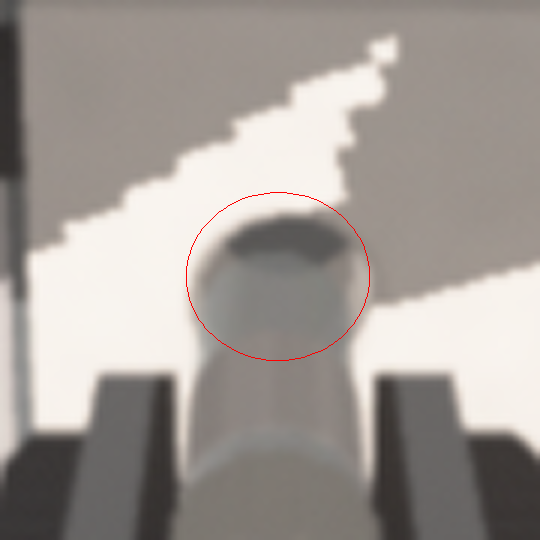

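```bash
python3 - <<'E'
from h import *
o=r.get_obs(); c=cam("wrist",o)
w=proj(c,[.4882,.0035,.04])[0]; off=np.array([int(w[0])-45,int(w[1])-45])
P=lambda q:np.array(q)/6+off-.42
a=-.305; ex=np.array([np.cos(a),np.sin(a)]); ey=np.array([-ex[1],ex[0]])
t=o["tcp_pos"][:2]
for n,q,z in(("mouth +y",(283,213),.04),("mouth -x",(190,276),.04),("mouth +x",(367,276),.04),("vial +y",(278,252),.0457),("vial -x",(206,300),.0457),("vial +x",(350,300),.0457)):
    d=ray(c,P(q),z)[:2]-t; print(n,(d@ex*1000).round(1),(d@ey*1000).round(1))
E
```

```text
mouth +y 1.2 8.0
mouth -x -8.9 0.6
mouth +x 10.4 0.7
vial +y 0.6 6.0
vial -x -7.0 0.4
vial +x 8.3 0.5
```

The vial's edge and the mouth's edge are concentric to within about 0.3 mm in the same picture, so I'll lower it straight down.

>>> step_arm([
  [0,0,-0.008,0,0,0],
  [0,0,-0.016,0,0,0],
  [0,0,-0.024,0,0,0],
  [0,0,-0.032,0,0,0],
  [0,0,-0.04,0,0,0],
])

```text
clock: 5.57
tcp_pos: [0.4876, 0.0028, 0.0699]
orientation: [2.529, 1.862, -0.0]
contact_force: [0.4, -1.8, 0.9]
grip_width: 0.0169
gripper_force: 24.7
```

>>> step_arm([
  [0,0,-0.005,0,0,0],
  [0,0,-0.01,0,0,0],
  [0,0,-0.014,0,0,0],
  [0,0,-0.018,0,0,0],
  [0,0,-0.018,0,0,0],
])

```text
clock: 5.98
tcp_pos: [0.4885, 0.003, 0.06]
orientation: [2.529, 1.862, 0.003]
contact_force: [2.7, -2.5, 2.8]
grip_width: 0.0165
gripper_force: 25.1
```

>>> step_arm([
  [0,0,0,0,0,0],
  [0,0,0,0,0,0],
])

```text
clock: 6.15
tcp_pos: [0.4884, 0.003, 0.06]
orientation: [2.529, 1.862, 0.002]
contact_force: [2.7, -3.7, 3.9]
grip_width: 0.017
gripper_force: 25.0
```

The vial is nearly on the floor of the well, with light contact. I'll release it, lift off and check.

>>> step_arm([
  [0,0,0,0,0,0],
  [0,0,0,0,0,0],
  [0,0,0,0,0,0],
  [0,0,0,0,0,0],
  [0,0,0,0,0,0],
], jaw=0.5)

```text
clock: 6.57
tcp_pos: [0.487, 0.0036, 0.0594]
orientation: [-2.528, -1.863, 0.001]
contact_force: [0.1, 0.1, -0.2]
grip_width: 0.0426
gripper_force: 0.0
```

>>> step_arm([
  [0,0,0.05,0,0,0],
  [0,0,0.1,0,0,0],
  [0,0,0.16,0,0,0],
  [0,0,0.21,0,0,0],
  [0,0,0.23,0,0,0],
])

```text
clock: 6.98
tcp_pos: [0.489, 0.0032, 0.2013]
orientation: [2.529, 1.862, 0.007]
contact_force: [0.6, 0.5, 0.2]
grip_width: 0.0427
gripper_force: 0.0
```

>>> step_arm([
  [0.04,0.0,0,0,0,0],
  [0.094,-0.03,0,0,0,0],
  [0.094,-0.03,0,0,0,0],
  [0.094,-0.03,0,0,0,0],
  [0.094,-0.03,0,0,0,0],
])

```text
clock: 7.4
tcp_pos: [0.5429, -0.0148, 0.197]
orientation: [-2.529, -1.862, 0.002]
contact_force: [0.9, 0.9, -0.3]
grip_width: 0.0427
gripper_force: 0.0
```

```bash
python3 - <<'E'
from h import *
o=r.get_obs(); print(o["tcp_pos"],o["contact_force"],o["joints"].round(2))
im=eyes.grab_frame("wrist")[:,:,::-1].copy(); cv2.imwrite("pics/w5.png",im)
c=cam("wrist",o)
print(proj(c,[[.488,.003,.072],[.488,.003,.040],[.5455,-.0147,.098]]).round(0).tolist())
cv2.imwrite("pics/crop6.png",cv2.resize(im[130:290,160:360],None,fx=3.75,fy=3.75,interpolation=cv2.INTER_CUBIC))
E
```

```text
[ 0.54294579 -0.01484247  0.19702588] [ 0.87045217  0.92171396 -0.31246508] [-0.53  0.35  0.56  1.95 -0.23  0.91 -0.16]
[[215.0, 209.0], [222.0, 199.0], [284.0, 219.0]]
```

View pics/crop6.png

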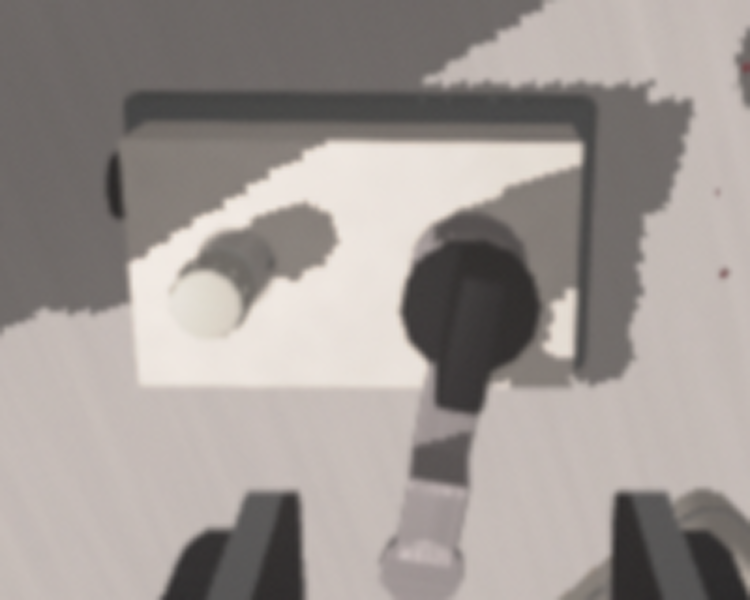

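This view shows the vial cap at about (215,211), against a predicted (215,209) for a fully seated vial, so it is home and upright. The knob bar's top is near (286,220), leaning about 10° clockwise of the tool axis, and the pad is near (272,282). That was the tenth and last picture, so I'll get the bar's direction and centre from the pixels by code.

```bash
python3 - <<'E'
from h import *
o=r.get_obs(); c=cam("wrist",o)
im=cv2.imread("pics/w5.png"); g=cv2.cvtColor(im,cv2.COLOR_BGR2GRAY).astype(float)
G=cv2.resize(g[190:250,262:312],None,fx=1,fy=1)
for y in range(192,246,2): print(y,' '.join(f"{int(v):3d}" for v in g[y,264:306:1]))
E
```

```text
192 228 228 227 227 227 226 225 217 193 165 150 133 102  88  85  90  94  89  87  87  87  87  86  85  84  84  84  83  83  82  82  84  93 110 123 127 127 126 126 126 126 127
194 228 227 227 226 225 223 211 181 161 157 152 139 123 113  90  75  71  69  67  67  66  65  66  63  63  63  70  78  82  85  84  82  82  86  97 112 124 126 127 126 126 127
196 228 227 226 226 224 214 187 165 158 152 141 119  98  77  61  57  57  56  54  51  50  49  49  48  49  49  50  52  56  61  65  70  75  79  84  98 117 126 127 127 127 128
198 229 228 227 226 222 207 173 147 121  88  70  62  61  60  58  58  57  55  53  50  49  49  48  48  48  48  47  47  48  48  47  49  52  61  72  88 108 124 128 128 128 128
200 228 228 228 226 218 181 120  82  67  61  60  59  59  59  59  58  58  55  52  50  50  49  49  49  48  47  47  48  48  48  48  48  48  49  53  69  96 120 127 128 128 128
202 228 228 228 225 204 144  84  62  61  61  59  59  59  59  58  59  56  54  51  50  50  50  49  50  50  49  48  47  47  48  47  48  48  48  48  52  69  98 120 128 129 129
204 228 228 225 209 148  87  63  62  61  60  60  60  60  59  59  58 
[... 2843 characters left out ...]
 188 187 187
238 190 191 192 191 192 193 189 178 161 155 151 141 114  92  80  74  68  63  60  58  57  57  57  67 106 157 183 190 190 189 189 189 189 190 190 190 190 188 189 188 187 186
240 189 190 191 192 192 191 184 167 158 155 151 150 148 148 144 140 133 129 126 120 111 105 102 124 163 183 188 189 190 191 190 190 189 189 190 190 191 189 190 188 188 187
242 189 190 190 192 192 191 181 160 155 153 151 150 150 151 152 151 149 149 148 146 146 143 145 164 184 189 188 188 190 190 190 189 189 188 189 190 190 190 189 189 189 187
244 189 189 190 191 191 187 175 160 154 151 150 149 150 152 150 149 148 145 140 139 138 138 149 177 188 189 189 189 189 190 190 190 190 190 189 189 189 189 189 189 188 188
```

```bash
python3 - <<'E'
from h import *
o=r.get_obs(); 
im=0; o2=o; c=cam("wrist",o)
q=[(282.8,203.5),(293.8,204.5),(287.0,239.3),(276,237.7)]
P=np.array([ray(c,a,.098)[:2] for a in q]); print(P)
for n,z in(("top",.098),): 
    ax=(P[0]+P[1]-P[2]-P[3])/2; print("len",np.linalg.norm(ax),"dir",np.arctan2(ax[1],ax[0]),"w",np.linalg.norm(P[0]-P[1]),np.linalg.norm(P[3]-P[2]))
print("centre",P.mean(0))
R=Ro.from_rotvec(o["orientation"]).as_matrix(); print("tool x,y ang",np.arctan2(R[1,0],R[0,0]),np.arctan2(R[1,1],R[0,1]), o["tcp_pos"])
print("side-edge dirs",[np.arctan2(*(ray(c,a,.098)-ray(c,b,.098))[[1,0]]) for a,b in(((293.5,206),(287.7,236)),((282.5,206),(278,226)))])
print("pad",ray(c,(160+422/3.75,130+562/3.75),.09))
E
```

```text
[[ 0.54795772 -0.00185405]
 [ 0.55590488 -0.0051608 ]
 [ 0.54229887 -0.03182338]
 [ 0.5342101  -0.02785367]]
len 0.02967123338556586 dir 1.0917362311031846 w 0.008607667204234065 0.009010374657654335
centre [ 0.54509289 -0.01667297]
tool x,y ang 1.2697665329123369 -0.30103045243365284 [ 0.5426768  -0.01452569  0.19707532]
side-edge dirs [np.float64(1.1008493720752504), np.float64(1.0606097966864123)]
pad [ 0.51801869 -0.06859585  0.09      ]
```

The bar lies at 1.09 rad, which is mixer y minus 0.17 = π/2 − 1.4, so lock_turn is about 0 and the geometry is consistent. I'll align with the bar and descend on the knob.

>>> step_arm([
  [0.0044,-0.0025,0,0,0,-0.03],
  [0.0044,-0.0025,-0.03,0,0,-0.057],
  [0.0044,-0.0025,-0.08,0,0,-0.057],
  [0.0044,-0.0025,-0.11,0,0,-0.057],
  [0.0044,-0.0025,-0.11,0,0,-0.057],
])

```text
clock: 7.87
tcp_pos: [0.5428, -0.0154, 0.1283]
orientation: [-2.682, -1.629, 0.01]
contact_force: [-0.1, -0.1, 0.3]
grip_width: 0.0426
gripper_force: 0.0
```

>>> step_arm([
  [0,0,-0.02,0,0,0],
  [0,0,-0.04,0,0,0],
  [0,0,-0.055,0,0,0],
  [0,0,-0.067,0,0,0],
  [0,0,-0.067,0,0,0],
])

```text
clock: 8.28
tcp_pos: [0.5456, -0.0162, 0.0902]
orientation: [-2.685, -1.629, 0.003]
contact_force: [0.3, 0.2, -0.5]
grip_width: 0.0427
gripper_force: 0.0
```

>>> step_arm([
  [0,0,0,0,0,0],
  [0,0,0,0,0,0],
])

```text
clock: 8.45
tcp_pos: [0.5468, -0.0164, 0.0918]
orientation: [2.686, 1.629, 0.001]
contact_force: [0.2, -0.7, 0.5]
grip_width: 0.0426
gripper_force: 0.0
```

>>> step_arm([
  [-0.0022,0,0,0,0,0],
  [-0.0022,0,0,0,0,0],
  [-0.0022,0,0,0,0,0],
  [-0.0022,0,0,0,0,0],
  [-0.0022,0,0,0,0,0],
], jaw=1.0, squeeze=50)

```text
clock: 8.87
tcp_pos: [0.5458, -0.0165, 0.092]
orientation: [2.685, 1.629, 0.002]
contact_force: [1.3, -0.8, 3.0]
grip_width: 0.0101
gripper_force: 51.8
```

>>> step_arm([
  [0,0,0,0,0,0],
  [0,0,0,0,0,0],
  [0,0,0,0,0,0],
])

```text
clock: 9.12
tcp_pos: [0.5458, -0.0165, 0.0917]
orientation: [2.685, 1.629, 0.002]
contact_force: [2.0, -1.6, 4.1]
grip_width: 0.0095
gripper_force: 51.8
```

The bar is held and well centred. Now I'll push down.

>>> step_arm([
  [0,0,-0.004,0,0,0],
  [0,0,-0.008,0,0,0],
  [0,0,-0.012,0,0,0],
  [0,0,-0.016,0,0,0],
  [0,0,-0.016,0,0,0],
])

```text
clock: 9.53
tcp_pos: [0.5459, -0.0165, 0.0828]
orientation: [2.686, 1.629, 0.002]
contact_force: [-0.9, -0.4, 15.2]
grip_width: 0.0099
gripper_force: 53.4
```

>>> step_arm([
  [0,0,0,0,0,0],
  [0,0,0,0,0,0],
])

```text
clock: 9.7
tcp_pos: [0.5459, -0.0164, 0.0828]
orientation: [2.686, 1.629, 0.002]
contact_force: [-1.2, -0.6, 15.2]
grip_width: 0.0098
gripper_force: 53.5
```

>>> step_arm([
  [0,0,0,0,0,-0.025],
  [0,0,0,0,0,-0.05],
  [0,0,0,0,0,-0.08],
  [0,0,0,0,0,-0.11],
  [0,0,0,0,0,-0.14],
])

```text
clock: 10.12
tcp_pos: [0.5465, -0.0169, 0.0829]
orientation: [2.978, 0.997, 0.004]
contact_force: [0.4, -2.5, 12.2]
grip_width: 0.01
gripper_force: 53.1
```

>>> step_arm([
  [0,0,0,0,0,-0.025],
  [0,0,0,0,0,-0.05],
  [0,0,0,0,0,-0.08],
  [0,0,0,0,0,-0.11],
  [0,0,0,0,0,-0.14],
])

```text
clock: 10.53
tcp_pos: [0.5467, -0.0175, 0.0829]
orientation: [3.123, 0.322, 0.006]
contact_force: [0.9, -3.5, 11.1]
grip_width: 0.0095
gripper_force: 52.9
```

```bash
python3 - <<'E'
from h import *
o=r.get_obs(); R=Ro.from_rotvec(o["orientation"]).as_matrix()
print(o["joints"].round(2),o["tcp_pos"],o["contact_force"],o["moment"],"turned",-0.48-np.arctan2(R[1,1],R[0,1]))
E
```

```text
[-0.63  0.6   0.73  2.03 -0.6   0.73 -0.89] [ 0.54674113 -0.01752498  0.08292216] [ 0.91415556 -3.50303468 11.1262671 ] [-0.73570042 -0.33549943  0.10291783] turned 0.8852822300718073
```

It's turning smoothly. I'll go on to the stop.

>>> step_arm([
  [0,0,0,0,0,-0.03],
  [0,0,0,0,0,-0.06],
  [0,0,0,0,0,-0.09],
  [0,0,0,0,0,-0.12],
  [0,0,0,0,0,-0.145],
])

```text
clock: 10.95
tcp_pos: [0.5468, -0.0182, 0.0829]
orientation: [3.115, -0.392, 0.007]
contact_force: [1.3, -5.7, 10.5]
grip_width: 0.0099
gripper_force: 52.9
```

>>> step_arm([
  [0,0,0,0,0,-0.012],
  [0,0,0,0,0,-0.024],
  [0,0,0,0,0,-0.028],
  [0,0,0,0,0,-0.028],
])

```text
clock: 11.28
tcp_pos: [0.5467, -0.0184, 0.0829]
orientation: [3.096, -0.52, 0.006]
contact_force: [1.2, -5.7, 11.2]
grip_width: 0.0102
gripper_force: 54.1
```

```bash
python3 - <<'E'
from h import *
o=r.get_obs(); R=Ro.from_rotvec(o["orientation"]).as_matrix()
print(o["joints"].round(2),o["tcp_pos"],o["contact_force"],o["moment"],"turned",-0.48-np.arctan2(R[1,1],R[0,1]))
E
```

```text
[-0.72  0.66  0.87  2.04 -0.72  0.78 -1.31] [ 0.54674246 -0.01835693  0.08290735] [ 1.22383077 -5.68563245 11.20651013] [-1.11625691 -0.33461447  0.72361588] turned 1.4234115044122562
```

At the stop: turned about 1.42 rad, and the moment is rising. I'll let it rise, open and retreat upward.

>>> step_arm([
  [0,0,0.004,0,0,0],
  [0,0,0.008,0,0,0],
  [0,0,0.012,0,0,0],
  [0,0,0.0155,0,0,0],
  [0,0,0.0155,0,0,0],
])

```text
clock: 11.7
tcp_pos: [0.5466, -0.0183, 0.0918]
orientation: [3.096, -0.518, 0.006]
contact_force: [3.0, -5.1, 2.5]
grip_width: 0.0096
gripper_force: 52.8
```

>>> step_arm([
  [0,0,0,0,0,0],
  [0,0,0,0,0,0],
  [0,0,0,0,0,0],
  [0,0,0,0,0,0],
  [0,0,0,0,0,0],
], jaw=0.5)

```text
clock: 12.12
tcp_pos: [0.5446, -0.0159, 0.0907]
orientation: [-3.098, 0.519, 0.002]
contact_force: [-0.0, 0.2, 0.3]
grip_width: 0.0429
gripper_force: 0.0
```

>>> step_arm([
  [0,0,0.04,0,0,0],
  [0,0,0.09,0,0,0],
  [0,0,0.14,0,0,0],
  [0,0,0.18,0,0,0],
  [0,0,0.2,0,0,0],
])

```text
clock: 12.53
tcp_pos: [0.5461, -0.0165, 0.2136]
orientation: [-3.097, 0.52, -0.004]
contact_force: [0.6, -0.3, 0.0]
grip_width: 0.0425
gripper_force: 0.0
```

>>> step_arm([
  [0,0,0,0,0,0],
  [0,0,0,0,0,0],
  [0,0,0,0,0,0],
])

```text
clock: 12.78
tcp_pos: [0.5442, -0.0158, 0.2097]
orientation: [3.098, -0.519, -0.003]
contact_force: [-0.9, -0.5, -0.1]
grip_width: 0.0425
gripper_force: 0.0
```

```bash
python3 - <<'E'
from h import *
o=r.get_obs(); c=cam("wrist",o)
im=eyes.grab_frame("wrist")[:,:,::-1].copy(); cv2.imwrite("pics/w6.png",im)
top=eyes.grab_frame("top")[:,:,::-1]; cv2.imwrite("pics/top6.png",top)
p=[.5171,-.0057,-.305]
for n,z in(("up",.0),("down",.009)):
    print(n,"pad",proj(c,se2(p,[-.03,0,.088-z])).round(1),"bar ends",proj(c,se2(p,[[.046,0,.098-z],[.014,0,.098-z]])).round(1).tolist())
g=cv2.cvtColor(im,cv2.COLOR_BGR2GRAY)
u,v=proj(c,se2(p,[.03,0,.098]))[0].astype(int); print(u,v)
for y in range(v-75,v+45,3): print(y,' '.join(f"{t:3d}" for t in g[y,u-48:u+48:3]))
E
```

```text
up pad [[282.2 270.8]] bar ends [[279.9, 194.0], [280.9, 230.6]]
down pad [[282.1 266. ]] bar ends [[279.9, 191.2], [280.9, 226.7]]
280 212
137 171 171 171 172 173 174 165 140 105  97  98  97  98  97  97 128 161 145 164 153 165 161 143 165 151 171 170 170 169 170 171 170
140 172 174 175 167 127 111 101 118  98  98  98  98  98  99  98 100  98 100 101  98 103  98  99  98 104 169 170 171 171 171 171 171
143 175 174 173 170 111  99  98  98  98  98  98  99  97  98  97  97  98  98  98  98  98  97  97  97  98 162 171 172 171 170 171 170
146 171 170 170 167 100  99  98  99  98  98  98  97  98  97  98  98  98  98  98  98  97  98  97  98  98 125 154 169 169 172 172 172
149 168 169 170 171 122  99  99  99  98  99  98  98  98  99  99  99  98  98  99  99  98  99  98  97  98  98  99 104 158 172 172 170
152 171 171 170 171 124  98  98  98  98  98  98  98  99  98  98  97  97  97  96  95  95  94  95  95  95  94  94  94 119 168 170 171
155 171 171 171 171 135  79  71  71  67  69  69  66  67  66  66  65  65  66  64  65  66  66  66  65  65  66  66  87  88 120 173 173
158 171 171 170 171 110  68  69  68 
[... 3619 characters left out ...]
 229 228 228 228 227 227 157 148 173 172
242 173 171 171 171 171 171 114 144 220 222 222 221 221 157 119  95  80  80  81  80 161 228 227 228 228 228 228 229 158 162 173 173
245 171 172 172 172 172 172 145 140 219 221 221 220 221 218 180  91  79  79  80  80 107 220 226 227 229 229 229 230 159 163 173 173
248 172 171 171 171 171 170 143 125 221 220 221 221 221 223 209 106 125 128 128 139 122 209 228 228 228 229 230 231 159 161 171 171
251 170 169 170 169 169 170 139 129 220 220 220 221 221 222 217 142 174 199 200 199 161 221 228 227 227 228 230 230 158 161 172 173
254 169 170 169 170 172 173 153 135 221 220 221 221 221 223 221 125 159 165 166 170 165 226 227 227 227 227 229 230 158 164 174 173
```

The bar now lies along the mixer's x, with its near end at row ~229, as expected for the knob up. While still gripped, it returned to its starting height (z 0.0918) with only 2.5 N on it, so it sprang up and seated. I'm handing in.

```bash
python3 -c "
from bench import r
print(r.hand_in())"
```

```text
the job is handed in; nothing more can be done
None
```

I handed the job in at about 13 s of the 58 s allowed: the short vial is in the mixer's well, the knob is turned about 1.42 rad to its stop and has sprung back up, and the gripper is clear. I judged the final state from wrist forces, TCP heights and pixel values, did not re-check the tall tubes and bystanders by camera, and the hand-in returned no verdict.

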